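# Blank off the disinfectant tank: seat the plug and lock both cam arms

## Task

Blank off the disinfectant tank on the treatment trolley: stand the blue-headed steel plug in the steel coupler on the tank and press it, firmly but gently, fully home against its stiff seal until its collar sits on the coupler's rim, while both cam arms are still raised. Then swing the two cam arms down together, neither one running ahead of the other, and press them in gently until both are fully down and locked. Let go, and leave the jar, vial, bottle and kidney dish where they stand.

Things in the scene. Friction and masses are not known exactly. Their poses are not given: they have to be found in the camera images.
- tank: Fixed white tank, 200 x 150 mm, 60 mm high; upright on its top the steel coupler, axis at x = +20 mm, y = 0 of this frame, with a cam arm on its +y and its -y side (all part of the tank). Origin: centre of its underside; z up. On its top a green cap (38 mm across, 12 mm high), out of the work, at x = -72, y = -48 mm.
- socket (a point): Centre of the coupler's open mouth, level with its flat rim, 140 mm above the table. z up out of the mouth, y along the line through both cam arms. Plain round bore 25.5 mm in diameter, rim 38 mm in diameter. In the bore lies a black seal disc. The plug is home when its origin is 28 mm below this point.
- seal (a joint): How far the black seal disc has been pushed down the bore (m). At 0 its top is 20 mm below the rim; it starts at 0 to 0.002, at most 0.0085. It slides with about 17 N of steady friction and stays where it is pushed, so the plug stands up to 8 mm proud until pressed; keep the push well under 40 N.
- plug: Loose blanking plug, about 0.18 kg, 53 mm tall, upright. Round about its z axis (up). Origin: centre of its lower end. From there up: steel spigot 24 mm in diameter, nose tapering to 22.6 mm in the lowest 2 mm; groove 14 mm in diameter, 9 to 24 mm up; collar 38 mm in diameter, 28 to 33 mm up, which lands on the rim; blue head 28 mm in diameter, 33 to 53 mm up, to grip.
- cam_left (a joint): Angle of the cam arm on the socket's +y side (rad): 0 raised, outward and 50 degrees above level; 0.87 level, straight outward; 2.27 fully down at its stop, 80 degrees below level. Starts at 0 to 0.45. Stays where left; turning it takes about 0.15 N m. Behind the pivot a cam lobe turns into the plug's groove; it jams on a plug that is not home.
- cam_right (a joint): The same for the cam arm on the socket's -y side: 0 raised, 0.87 level, 2.27 fully down. Starts at 0 to 0.45.
- cam_left_tip (a point): Middle of the outer end of the cam arm on the socket's +y side: a straight steel bar 15 mm wide, 7 mm thick, its outer 20 mm yellow, 58 mm from this tip to its pivot. The pivot (axis along the socket's x) is 20 mm from the coupler's axis and 9 mm below the rim. Keep the fingers' force on the arms and coupler under 50 N in all.
- cam_right_tip (a point): The same point of the like cam arm on the socket's -y side.
- jar: Loose white jar with a red lid, 56 mm in diameter, 68 mm tall. Leave it. Origin: centre of its underside.
- vial: Loose small amber vial with a grey cap, 32 mm in diameter, 55 mm tall. Leave it. Origin: centre of its underside.
- rinse: Loose clear bottle with a green cap, 66 mm in diameter, 150 mm tall. Leave it. Origin: centre of its underside.
- dish: Loose steel kidney dish, about 200 x 100 mm, 34 mm high. Leave it. Origin: underside, near its middle.
There are look-alikes about, which are no part of the job. What is meant by the plug is not turquoise, and is the smaller of those in its own colour.

How it is judged:
By the outcome, as a careful person would: the job done as asked, in the order asked, and still so for the second after the job is handed in, with the robot touching nothing.
It also fails if it takes over 72 s, if anything falls off the work surface, if the arm or the gripper's body presses on something with over 40 N, if the wrist force passes 120 N, or if a joint passes its speed limit or range.

## Robot

A 7-joint arm with a two-finger parallel gripper is mounted at the origin on the work surface. World frame = base frame: x ahead of the robot, y to its left, z up, the work surface at z = 0. Lengths are in m, angles in degrees, forces in N, time in s.
With the tool pointing down it reaches from about 0.425 to 0.875 m from the base axis. Payload 4.7 kg.
Tool frame: the origin (TCP) lies between the finger pads; the fingertips stand env.finger_overhang ahead of it and the grasp point (between the pads) lies 5 mm behind it (env.finger_overhang is the distance from the TCP to the fingertips, in m); z points along the fingers, y is the line along which they close (so a half turn about z gives the same grasp; the last joint's range is limited). The gripper opens to 87 mm and grips with 3 to 60 N. Pads are 19 mm wide; open, the fingers measure 117 mm over their backs; the gripper's body (75 mm by 190 mm) begins 51 mm behind the grasp point.
Start: joints at [-73.505, 18.392, -4.016, 83.108, 1.295, 78.541, -3.26], TCP at [0.176, 0.626, 0.237] pointing down, gripper open.
Joint ranges: [-163.93, 163.93], [-17.29, 119.83], [-79.2, 71.16], [3.27, 140.29], [-89.18, 269.18], [5.43, 117.66], [-154.24, 154.24]. Speed limits (degrees/s): [147.25, 147.25, 180, 180, 180, 180, 180].

## Interface

Orientations are given as [roll, pitch, yaw] about the fixed x, y, z axes, in that order (R = Rz(yaw) Ry(pitch) Rx(roll)).
In Python, from cell import telemetry, eyes, env, models gives the robot as it stands. The module is installed in compiled form; this text tells all that it offers.
- The arm moves only by the tool drive_tool, never from a script. Its arguments are lists of equal length, an entry for each row: "angular": the turn, a rotation vector about the tool's x, y, z in rad, a list of three; "delta_pos": the shift along the tool's x, y, z in cm, a list of three; "gripper": the finger opening in cm, from 0 to 8.7. A call has 1 to 20 rows; each row shifts and turns the commanded pose from where the row before left it, along the tool's axes as they then stand; what a row does not reach is not made up. A row lasts 1/10 s, in which the tool goes at most 50 mm and 8.59 degrees, less where a joint would pass 70% of its speed; a pose out of reach is approached as far as the arm can. A call with a gripper value outside its range is refused whole. The fingers move at their own pace and stop on an object; "squeeze" is the grip in N (left out, the last holds). Time passes only in rows, so rows that do not move let the fingers close. It gives the time, the measured TCP pose, the force, the opening and the grip force at its end, in the units of the state.
- telemetry.get_obs(): the state, without advancing time (a new reading comes with each control period).
- eyes.read_camera(name): name is "side" or "top"; returns a dict with "pixels" (420x560x3 uint8, red, green, blue), "mtx" (3x3 intrinsics, pixels), "origin" and "orientation" of the camera in the world. Camera axes: x right, y down, z forward; pixel columns grow to the right and rows downward; lengths in m; the calibration is good to about 2 mm. A picture is of the moment at which its call begins. There is no depth.
- env.sign_off(): hands the job in; it is judged then, once.
Trained networks look in a picture, given as the dict that the camera call returned (one of the last four; its "shot" number tells which), for a name from the list of things; names that differ only in an ending like _2 or _b are one class to them, and where a whole thing is asked for, a point or a joint stands for the part that bears it (a point fixed in the world has none). Each returns a list of dicts, best first, with "p" (0 to 1); they miss things now and then, are a little off and sometimes report something else, mostly with a low value. They report only what shows in the picture. A call takes as long as a camera call. They do not tell look-alikes from the thing itself.
- models.search_frame(picture, target): "centre" ([column, row] in pixels, amid what is visible of it).
- models.cut_out(picture, target): "pixels" (420x560 bool, what is visible of it) and "centre" ([column, row] in pixels, amid what is visible of it).
The state is a dict: "time_s": time; "qpos": joint angles; "joint_velocities": joint speeds; "effort": joint torques, N m; "tool_pos": TCP position; "tool_rot": TCP orientation; "force": force on the tool from outside, world axes, zero at the start; "wrist_torque": the same for the moment, N m; "grip_width": finger opening in m; "grasp_force": force on a finger pad.
Only numpy, scipy, OpenCV 4.12 (cv2) and the standard library are available. Lean on these libraries where they do the work, as an engineer would, in place of code of your own. Each camera call takes 0.05 s, during which the arm holds its last target. There are 200 camera calls.

## Working session

There is one attempt and no reset: what is moved stays moved. The work goes in short steps, Python scripts to look and compute and a tool call to move; the robot and the scene stay as the last step left them, time stands still between calls to the robot, and variables do not carry over. Pictures are saved under pics/ and viewed, at most 11 in all, crops included, and the job is handed in when it is done.

Besides the shell and the picture viewer there is one more tool, called after "Call:" as name(argument=value, ...), one argument or row to a line, values as JSON. drive_tool: Moves the arm, as the interface text tells. Its arguments: {"type":"object","properties":{"angular":{"type":"array","items":{"type":"array","items":{"type":"number"}}},"delta_pos":{"type":"array","items":{"type":"array","items":{"type":"number"}}},"gripper":{"type":"array","items":{"type":"number"}},"squeeze":{"type":"number"}},"required":["angular","delta_pos","gripper"]}

```bash
mkdir -p pics
cat > h.py <<'E'
import numpy as np, cv2
from cell import telemetry, eyes, env, models
from scipy.spatial.transform import Rotation as R
def rot(o):
    o=np.array(o,float)
    return o if o.shape==(3,3) else R.from_euler('xyz',o,degrees=True).as_matrix()
def ray(c,px):
    d=np.linalg.inv(c['mtx'])@np.array([px[0],px[1],1.]); return rot(c['orientation'])@d
def onz(c,px,z):
    d=ray(c,px); o=np.array(c['origin']); return o+d*(z-o[2])/d[2]
def proj(c,P):
    q=np.array(c['mtx'])@(rot(c['orientation']).T@(np.array(P)-c['origin'])); return q[:2]/q[2]
def save(c,n,crop=None,s=1):
    im=c['pixels'][:,:,::-1]
    if crop: im=im[crop[1]:crop[3],crop[0]:crop[2]]
    cv2.imwrite('pics/'+n,cv2.resize(im,None,fx=s,fy=s,interpolation=cv2.INTER_CUBIC))
E
python3 - <<'E'
from h import *
t=eyes.read_camera('top');s=eyes.read_camera('side')
print(t['origin'],t['orientation'],t['mtx']);print(s['origin'],s['orientation'])
save(t,'t0.png',s=1.4);save(s,'s0.png',s=1.4)
for n,c in(('top',t),('side',s)):
  for k in['tank','plug','cam_left_tip','cam_right_tip','jar','vial','rinse','dish']:
    print(n,k,[(np.round(d['centre']).tolist(),round(d['p'],2)) for d in models.search_frame(c,k)][:5])
o=telemetry.get_obs();print({k:np.round(v,3).tolist() for k,v in o.items()},env.finger_overhang)
E
```

```text
[ 0.50715589 -0.03188993  0.9932966 ] [-1.73382519e+02  2.06441950e-02 -9.02223189e+01] [[429.0157299    0.         278.70064974]
 [  0.         429.0157299  204.36450027]
 [  0.           0.           1.        ]]
[ 0.21373111 -0.6371373   0.72879081] [-129.06367541   -0.42017184  -30.88268241]
top tank [([268.0, 252.0], 0.73), ([281.0, 233.0], 0.2)]
top plug [([346.0, 205.0], 0.75), ([384.0, 207.0], 0.58), ([415.0, 187.0], 0.5)]
top cam_left_tip [([242.0, 255.0], 0.57)]
top cam_right_tip [([283.0, 235.0], 0.67)]
top jar [([394.0, 280.0], 0.88), ([322.0, 151.0], 0.29)]
top vial [([129.0, 228.0], 0.83)]
top rinse [([184.0, 156.0], 0.85)]
top dish [([322.0, 150.0], 0.72), ([259.0, 244.0], 0.6), ([281.0, 235.0], 0.58)]
side tank [([245.0, 249.0], 0.71)]
side plug [([400.0, 328.0], 0.89), ([352.0, 311.0], 0.83), ([338.0, 277.0], 0.75), ([234.0, 192.0], 0.69)]
side cam_left_tip [([353.0, 310.0], 0.62), ([234.0, 191.0], 0.42)]
side cam_right_tip [([265.0, 208.0], 0.4)]
side jar [([294.0, 351.0], 0.7)]
side vial [([213.0, 168.0], 0.73)]
side rinse [([283.0, 169.0], 0.7)]
side dish [([372.0, 246.0], 0.65)]
{'time_s': 0.9, 'qpos': [-73.505, 18.39, -4.014, 83.106, 1.297, 78.54, -3.26], 'joint_velocities': [0.1, 0.054, -0.007, -0.024, 0.048, 0.1, -0.025], 'effort': [-0.0, -49.109, -0.403, -31.277, -0.063, 0.034, 0.0], 'tool_pos': [0.176, 0.626, 0.237], 'tool_rot': [179.991, 0.005, 164.312], 'force': [0.537, 1.201, -0.051], 'wrist_torque': [-0.007, 0.01, 0.01], 'grasp_force': 0.0, 'grip_width': 0.087} 0.014
```

View pics/t0.png

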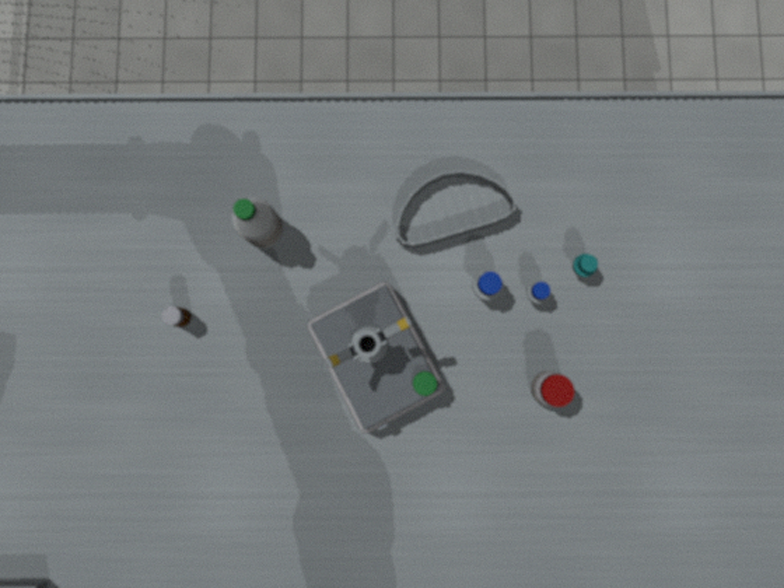

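View pics/s0.png

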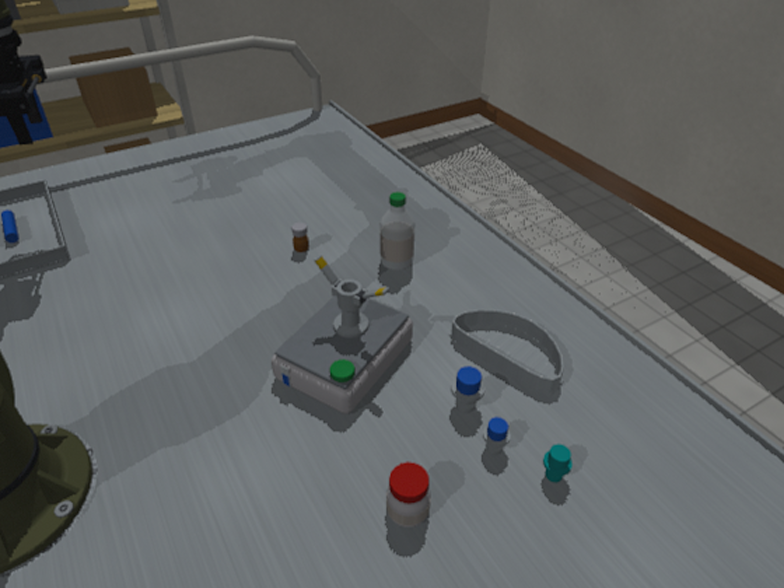

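The top view shows two blue-headed plugs, at native pixels (350,203) and (386,207), and a turquoise one at (418,189). In the side view they are at (334,272), (355,307) and (398,330). The target is the smaller blue one: top (386,207), side (355,307). I'll confirm that in a crop while measuring.

```bash
cat >> h.py <<'E'
def tri(cs,ps):
    A=np.zeros((3,3));b=np.zeros(3)
    for c,p in zip(cs,ps):
        d=ray(c,p);d/=np.linalg.norm(d);M=np.eye(3)-np.outer(d,d);A+=M;b+=M@np.array(c['origin'])
    return np.linalg.solve(A,b)
def blob(c,lo,hi,box):
    hsv=cv2.cvtColor(c['pixels'],cv2.COLOR_RGB2HSV);m=cv2.inRange(hsv,lo,hi)
    z=np.zeros_like(m);x0,y0,x1,y1=box;z[y0:y1,x0:x1]=m[y0:y1,x0:x1]
    n,l,st,ce=cv2.connectedComponentsWithStats(z)
    return [(int(st[i][4]),np.round(ce[i],1).tolist(),st[i][:4].tolist()) for i in range(1,n) if st[i][4]>8]
E
python3 - <<'E'
from h import *
t=eyes.read_camera('top');s=eyes.read_camera('side')
b=blob(t,(105,120,40),(130,255,255),(330,180,410,230));print('blue top',b)
for x in b:print(np.round(onz(t,x[1],.05),4))
b2=blob(s,(105,120,40),(130,255,255),(310,250,380,330));print('blue side',b2)
y=blob(t,(15,90,60),(35,255,255),(220,215,310,270));print('yel top',y)
ys=blob(s,(15,90,60),(35,255,255),(215,175,285,220));print('yel side',ys)
g=blob(t,(45,100,40),(75,255,255),(280,250,330,290));print('green',g,onz(t,g[0][1],.07))
gray=cv2.cvtColor(t['pixels'],cv2.COLOR_RGB2GRAY)
dk=blob(t,(0,0,0),(180,255,40),(245,230,280,260));print('bore',dk)
print('mouth',onz(t,(262.5,245.5),.14))
a=t['pixels'][215:275,215:325,::-1];bb=t['pixels'][175:235,330:440,::-1]
cc=s['pixels'][180:240,215:325,::-1];dd=s['pixels'][262:322,310:420,::-1]
cv2.imwrite('pics/c1.png',cv2.resize(np.vstack([np.hstack([a,bb]),np.hstack([cc,dd])]),None,fx=3.6,fy=3.6,interpolation=cv2.INTER_CUBIC))
E
```

```text
blue top [(214, [349.7, 202.0], [342, 194, 17, 17]), (124, [386.0, 207.3], [380, 202, 13, 12])]
[ 0.6212 -0.1892  0.05  ]
[ 0.6091 -0.2692  0.05  ]
blue side [(297, [334.3, 271.5], [326, 262, 18, 20]), (198, [354.9, 306.0], [348, 298, 15, 17])]
yel top [(46, [287.5, 231.1], [284, 227, 8, 9]), (34, [238.9, 256.9], [236, 254, 7, 7])]
yel side [(43, [229.0, 187.4], [225, 184, 9, 8]), (24, [270.5, 208.1], [268, 206, 6, 5])]
green [(224, [303.1, 273.4], [295, 265, 17, 18])] [ 0.46625808 -0.08329184  0.07      ]
bore [(74, [261.9, 245.3], [258, 241, 9, 10])]
mouth [5.24269325e-01 4.33550768e-04 1.40000000e-01]
```

View pics/c1.png

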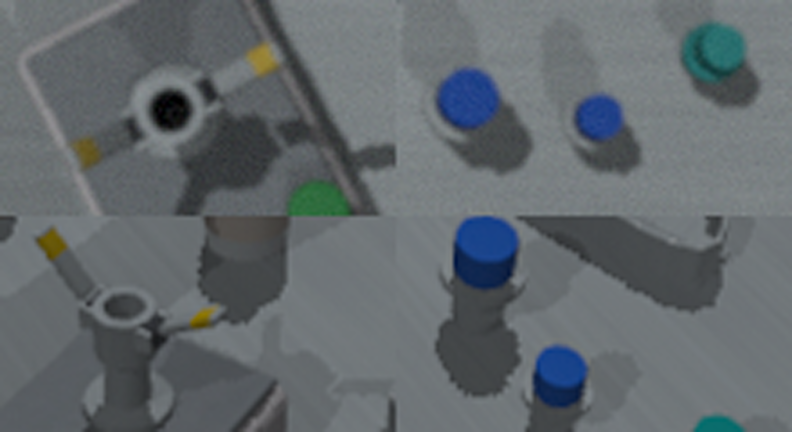

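The crop confirms it: the small blue head at (386,207) is about 28 mm across, and the other at (350,202) is about 36 mm. The -y cam arm is the lower of the two. I'll move towards the plug now.

Call:
drive_tool(
  angular=[
    [0,0,0.135],
    [0,0,0.135],
    [0,0,0.135],
    [0,0,0.135],
    [0,0,0.135],
    [0,0,0.135],
    [0,0,0],
    [0,0,0],
    [0,0,0],
    [0,0,0],
    [0,0,0],
    [0,0,0],
    [0,0,0],
    [0,0,0],
    [0,0,0],
    [0,0,0],
    [0,0,0],
    [0,0,0],
    [0,0,0],
  ],
  delta_pos=[
    [0,0,0],
    [0,0,0],
    [0,0,0],
    [0,0,0],
    [0,0,0],
    [0,0,0],
    [-4.4,0.73,0],
    [-4.4,0.73,0],
    [-4.4,0.73,0],
    [-4.4,0.73,0],
    [-4.4,0.73,0],
    [-4.4,0.73,0],
    [-4.4,0.73,0],
    [-4.4,0.73,0],
    [-4.4,0.73,0],
    [-4.4,0.73,0],
    [-4.4,0.73,0],
    [-4.4,0.73,0],
    [0,0,0],
  ],
  gripper=[6,6,6,6,6,6,6,6,6,6,6,6,6,6,6,6,6,6,6],
)

```text
time_s: 2.9
tool_pos: [0.5042, 0.1928, 0.2371]
tool_rot: [179.9, 0.2, 117.3]
force: [-0.8, -1.0, -0.2]
grip_width: 0.0599
grasp_force: 0.0
```

```bash
cat >> h.py <<'E'
def togo(P):
    o=telemetry.get_obs();r=rot(o['tool_rot']);print('t',o['time_s'],'tcp',np.round(o['tool_pos'],4),np.round(o['tool_rot'],2),'F',np.round(o['force'],1),'grip',o['grip_width'],o['grasp_force'])
    for p in P: print('delta tool cm',np.round(100*r.T@(np.array(p)-o['tool_pos']),2))
E
python3 - <<'E'
from h import *
t=eyes.read_camera('top');s=eyes.read_camera('side')
L=tri([t,s],[[238.9,256.9],[229,187.4]]);Rr=tri([t,s],[[287.5,231.1],[270.5,208.1]])
print('L',L,'R',Rr,'yaw',np.degrees(np.arctan2(-(L-Rr)[0],(L-Rr)[1])))
# plug head centre: silhouettes -> triangulate blue
p=tri([t,s],[[386,207.3],[354.9,306]]);print('plug',p)
print('plug top proj onz',onz(t,[386.2,207.0],.053))
print('mouth side proj',proj(s,[.5243,.0005,.14]),'crop xy',(proj(s,[.5243,.0005,.14])-[215,180])*3.6)
togo([[.609,-.269,.15]])
E
```

```text
L [0.50065641 0.04515447 0.1678952 ] R [ 0.54993252 -0.04802536  0.15676318] yaw 27.87114566508802
plug [ 0.60895935 -0.27010199  0.04471185]
plug top proj onz [ 0.60946428 -0.26895177  0.053     ]
mouth side proj [249.76858555 205.30151153] crop xy [125.16690797  91.0854415 ]
t 3.0 tcp [0.5008 0.1992 0.2367] [ 1.7999e+02 -2.0000e-02  1.1773e+02] F [-0.   0.9 -0.8] grip 0.05988879265649635 0.0
delta tool cm [-46.48 -12.21   8.65]
```

Call:
drive_tool(
  angular=[
    [0,0,0],
    [0,0,0],
    [0,0,0],
    [0,0,0],
    [0,0,0],
    [0,0,0],
    [0,0,0],
    [0,0,0],
    [0,0,0],
    [0,0,0],
    [0,0,0],
    [0,0,0],
    [0,0,0],
    [0,0,0],
    [0,0,0],
    [0,0,0],
    [0,0,0],
    [0,0,0],
  ],
  delta_pos=[
    [-3.87,-1.02,0],
    [-3.87,-1.02,0],
    [-3.87,-1.02,0],
    [-3.87,-1.02,0],
    [-3.87,-1.02,0],
    [-3.87,-1.02,0],
    [-3.87,-1.02,0],
    [-3.87,-1.02,0],
    [-3.87,-1.02,0],
    [-3.87,-1.02,0],
    [-3.87,-1.02,0],
    [-3.87,-1.02,0],
    [0,0,3],
    [0,0,3],
    [0,0,3],
    [0,0,3],
    [0,0,0],
    [0,0,0],
  ],
  gripper=[6,6,6,6,6,6,6,6,6,6,6,6,6,6,6,6,6,6],
)

```text
time_s: 4.8
tool_pos: [0.6101, -0.2658, 0.1166]
tool_rot: [180.0, -0.1, 118.0]
force: [0.5, -0.4, 0.1]
grip_width: 0.0596
grasp_force: 0.0
```

Run:
```python
from h import *
togo([[.6092,-.2695,.0495]])
s=eyes.read_camera('side');save(s,'s2.png',(270,220,430,340),5)
```

```text
t 4.8 tcp [ 0.6101 -0.2658  0.1166] [ 1.8000e+02 -6.0000e-02  1.1803e+02] F [ 0.5 -0.4  0.1] grip 0.05961550223918485 0.0
delta tool cm [-0.29 -0.25  6.71]
```

View pics/s2.png

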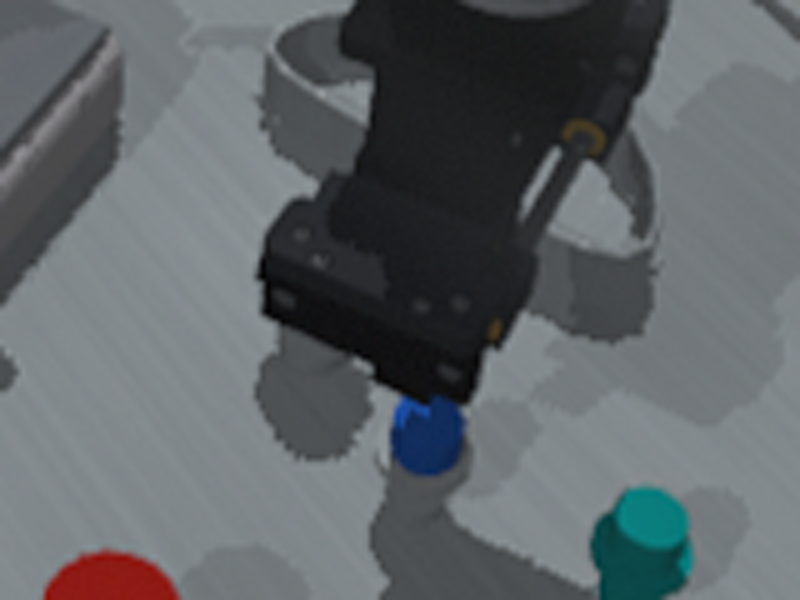

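The gripper stands over the small blue plug at native (355,306), with the fingers straddling its head. Next I descend and grip.

Call:
drive_tool(
  angular=[
    [0,0,0],
    [0,0,0],
    [0,0,0],
    [0,0,0],
    [0,0,0],
    [0,0,0],
    [0,0,0],
    [0,0,0],
    [0,0,0],
    [0,0,0],
    [0,0,0],
    [0,0,0],
    [0,0,0],
  ],
  delta_pos=[
    [-0.29,-0.25,0],
    [0,0,1.5],
    [0,0,1.5],
    [0,0,1.5],
    [0,0,1.2],
    [0,0,1],
    [0,0,0],
    [0,0,0],
    [0,0,0],
    [0,0,0],
    [0,0,0],
    [0,0,0],
    [0,0,0],
  ],
  gripper=[6,6,6,6,6,6,6,6,2.2,2.2,2.2,2.2,2.2],
  squeeze=45,
)

```text
time_s: 6.15
tool_pos: [0.6087, -0.2712, 0.0498]
tool_rot: [180.0, 0.0, 117.9]
force: [0.6, 0.4, 0.4]
grip_width: 0.0286
grasp_force: 0.2
```

Run:
```python
from h import *
togo([[.6092,-.2695,.0495]])
```

```text
t 6.15 tcp [ 0.6087 -0.2712  0.0498] [1.7997e+02 1.0000e-02 1.1791e+02] F [0.6 0.4 0.4] grip 0.028566161895053604 0.22528861183673143
delta tool cm [0.13 0.12 0.03]
```

Call:
drive_tool(
  angular=[
    [0,0,0],
    [0,0,0],
    [0,0,0],
    [0,0,0],
    [0,0,0],
    [0,0,0],
    [0,0,0],
    [0,0,0],
    [0,0,0],
    [0,0,0],
    [0,0,0],
    [0,0,0],
  ],
  delta_pos=[
    [0,0,0],
    [0,0,0],
    [0,0,0],
    [0,0,-0.5],
    [0,0,-2],
    [0,0,-3],
    [0,0,-4],
    [0,0,-4],
    [0,0,-4],
    [0,0,-2.7],
    [0,0,0],
    [0,0,0],
  ],
  gripper=[2.2,2.2,2.2,2.2,2.2,2.2,2.2,2.2,2.2,2.2,2.2,2.2],
)

```text
time_s: 7.35
tool_pos: [0.6083, -0.2712, 0.2512]
tool_rot: [180.0, -0.0, 117.9]
force: [-0.2, -0.6, -2.4]
grip_width: 0.0273
grasp_force: 45.0
```

Run:
```python
from h import *
togo([[.5243,.0005,.25]])
```

```text
t 7.35 tcp [ 0.6083 -0.2712  0.2512] [ 1.8000e+02 -3.0000e-02  1.1789e+02] F [-0.2 -0.6 -2.4] grip 0.0272644760008106 44.990272521972656
delta tool cm [27.94  5.29  0.13]
```

Call:
drive_tool(
  angular=[
    [0,0,0],
    [0,0,0],
    [0,0,0],
    [0,0,0],
    [0,0,0],
    [0,0,0],
    [0,0,0],
    [0,0,0],
    [0,0,0],
    [0,0,0],
    [0,0,0],
    [0,0,0],
    [0,0,0],
    [0,0,0],
  ],
  delta_pos=[
    [2.54,0.48,0],
    [2.54,0.48,0],
    [2.54,0.48,0],
    [2.54,0.48,0],
    [2.54,0.48,0],
    [2.54,0.48,0],
    [2.54,0.48,0],
    [2.54,0.48,0],
    [2.54,0.48,0],
    [2.54,0.48,0],
    [2.54,0.49,0],
    [0,0,0],
    [0,0,0],
    [0,0,0],
  ],
  gripper=[2.2,2.2,2.2,2.2,2.2,2.2,2.2,2.2,2.2,2.2,2.2,2.2,2.2,2.2],
)

```text
time_s: 8.75
tool_pos: [0.5241, -0.0008, 0.2505]
tool_rot: [-179.9, 0.0, 117.8]
force: [1.0, 0.2, -2.3]
grip_width: 0.0269
grasp_force: 45.0
```

Run:
```python
from h import *
togo([[.5243,.0005,.19]])
s=eyes.read_camera('side');save(s,'s3.png',(190,130,330,235),5.7)
o=telemetry.get_obs();p=np.array(o['tool_pos']);
f=lambda q:np.round((proj(s,q)-[190,130])*5.7)
# expected on-axis: nose centre, collar centre, fingertip, mouth
for n,z in(('nose',-.0498),('collarbot',-.0218),('collartop',-.0168)):print(n,f(p+[0,0,z]))
print('mouth',f([.5243,.0005,.14]))
```

```text
t 8.75 tcp [ 0.5241 -0.0008  0.2505] [-1.7988e+02  1.0000e-02  1.1782e+02] F [ 1.   0.2 -2.3] grip 0.026916058243262167 44.99032437801361
delta tool cm [0.11 0.09 6.05]
nose [336. 301.]
collarbot [333. 237.]
collartop [333. 226.]
mouth [341. 429.]
```

View pics/s3.png

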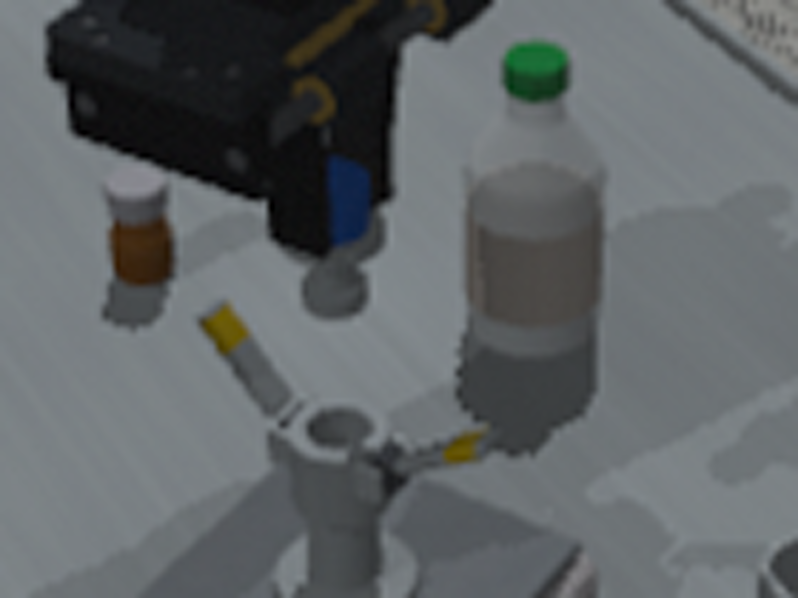

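The plug hangs straight: nose at crop (335,300), predicted (336,301). The coupler bore is at (341,429), as predicted. Next I correct sideways and come down to just above the rim.

Call:
drive_tool(
  angular=[
    [0,0,0],
    [0,0,0],
    [0,0,0],
    [0,0,0],
    [0,0,0],
    [0,0,0],
    [0,0,0],
  ],
  delta_pos=[
    [0.11,0.09,0.5],
    [0,0,2],
    [0,0,2],
    [0,0,1],
    [0,0,0],
    [0,0,0],
    [0,0,0],
  ],
  gripper=[2.2,2.2,2.2,2.2,2.2,2.2,2.2],
)

```text
time_s: 9.5
tool_pos: [0.5256, 0.0017, 0.1976]
tool_rot: [179.9, 0.0, 117.9]
force: [0.3, 0.2, -0.8]
grip_width: 0.0269
grasp_force: 45.0
```

Run:
```python
from h import *
togo([[.5243,.0005,.19]])
s=eyes.read_camera('side');save(s,'s4.png',(210,160,290,220),10)
o=telemetry.get_obs();p=np.array(o['tool_pos']);
f=lambda q:np.round((proj(s,q)-[210,160])*10)
for n,z in(('nose',-.0498),('collarbot',-.0218)):print(n,f(p+[0,0,z]))
print('mouth',f([.5243,.0005,.14]))
u=rot(o['tool_rot']);print('px per mm tool x,y',(f(p+.01*u[:,0])-f(p))/10,(f(p+.01*u[:,1])-f(p))/10)
```

```text
t 9.5 tcp [0.5256 0.0017 0.1976] [1.7990e+02 3.0000e-02 1.1789e+02] F [ 0.3  0.2 -0.8] grip 0.02691451564677441 44.990403056144714
delta tool cm [-0.05 -0.18  0.76]
nose [399. 420.]
collarbot [394. 316.]
mouth [398. 453.]
px per mm tool x,y [-4.  -1.5] [ 2.7 -2.4]
```

View pics/s4.png

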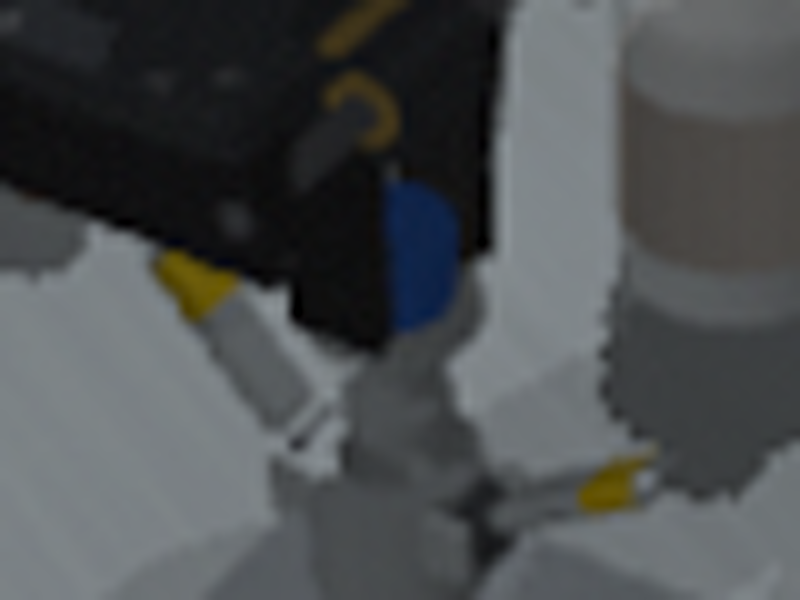

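The plug's nose, near crop (400,420), sits just above the mouth at (398,453). The pose reading hasn't settled, so I'll let it settle and read again.

Call:
drive_tool(
  angular=[
    [0,0,0],
    [0,0,0],
    [0,0,0],
  ],
  delta_pos=[
    [0,0,0],
    [0,0,0],
    [0,0,0],
  ],
  gripper=[2.2,2.2,2.2],
)

```text
time_s: 9.85
tool_pos: [0.525, 0.0019, 0.1968]
tool_rot: [180.0, -0.0, 117.9]
force: [0.1, 0.1, -1.5]
grip_width: 0.0268
grasp_force: 45.0
```

Run:
```python
from h import *
for i in range(4):
  eyes.read_camera('top'); togo([[.5243,.0005,.19]])
```

```text
t 9.9 tcp [0.525  0.0019 0.1967] [179.98   0.   117.91] F [ 0.3 -0.6 -1.1] grip 0.027197503512072646 44.99041557312012
delta tool cm [-0.09 -0.12  0.67]
t 9.95 tcp [0.5249 0.0019 0.1967] [179.99  -0.   117.91] F [ 0.4  0.2 -1.8] grip 0.026725728981510113 44.990326166152954
delta tool cm [-0.09 -0.12  0.67]
t 10.0 tcp [0.5249 0.0018 0.1966] [179.99  -0.   117.91] F [-0.1  0.2 -3.2] grip 0.026609995696287567 44.990326166152954
delta tool cm [-0.09 -0.12  0.66]
t 10.05 tcp [0.5249 0.0019 0.1966] [179.99  -0.   117.91] F [ 0.8 -0.7 -1.5] grip 0.02648941616894398 44.99031901359558
delta tool cm [-0.09 -0.12  0.66]
```

Call:
drive_tool(
  angular=[
    [0,0,0],
    [0,0,0],
    [0,0,0],
    [0,0,0],
    [0,0,0],
    [0,0,0],
    [0,0,0],
    [0,0,0],
  ],
  delta_pos=[
    [-0.11,-0.12,0],
    [0,0,0],
    [0,0,0.3],
    [0,0,0.3],
    [0,0,0.1],
    [0,0,0.1],
    [0,0,0.1],
    [0,0,0],
  ],
  gripper=[2.2,2.2,2.2,2.2,2.2,2.2,2.2,2.2],
)

```text
time_s: 10.85
tool_pos: [0.5243, 0.0003, 0.1875]
tool_rot: [-180.0, -0.0, 117.9]
force: [0.2, 0.7, -2.0]
grip_width: 0.0269
grasp_force: 45.0
```

Run:
```python
from h import *
eyes.read_camera('top'); togo([[.5243,.0005,.17]])
```

```text
t 10.9 tcp [5.243e-01 3.000e-04 1.875e-01] [180.    -0.   117.91] F [-0.5  0.2 -2.4] grip 0.02648701263517451 44.99025642871857
delta tool cm [0.02 0.   1.75]
```

Call:
drive_tool(
  angular=[
    [0,0,0],
    [0,0,0],
    [0,0,0],
    [0,0,0],
    [0,0,0],
    [0,0,0],
  ],
  delta_pos=[
    [0,0,0.2],
    [0,0,0.2],
    [0,0,0.2],
    [0,0,0],
    [0,0,0],
    [0,0,0],
  ],
  gripper=[2.2,2.2,2.2,2.2,2.2,2.2],
)

```text
time_s: 11.5
tool_pos: [0.5243, 0.0003, 0.1816]
tool_rot: [180.0, -0.0, 117.9]
force: [0.7, 0.7, -1.5]
grip_width: 0.0271
grasp_force: 45.0
```

Run:
```python
from h import *
eyes.read_camera('top'); togo([[.5243,.0005,.17]])
```

```text
t 11.55 tcp [5.243e-01 3.000e-04 1.816e-01] [179.99  -0.   117.91] F [-0.   0.7 -1.9] grip 0.0267481370090351 44.99018669128418
delta tool cm [0.02 0.   1.16]
```

Call:
drive_tool(
  angular=[
    [0,0,0],
    [0,0,0],
    [0,0,0],
    [0,0,0],
    [0,0,0],
    [0,0,0],
    [0,0,0],
    [0,0,0],
    [0,0,0],
  ],
  delta_pos=[
    [0,0,0.2],
    [0,0,0.2],
    [0,0,0.2],
    [0,0,0.2],
    [0,0,0.2],
    [0,0,0.1],
    [0,0,0.1],
    [0,0,0],
    [0,0,0],
  ],
  gripper=[2.2,2.2,2.2,2.2,2.2,2.2,2.2,2.2,2.2],
)

```text
time_s: 12.45
tool_pos: [0.5243, 0.0003, 0.1695]
tool_rot: [180.0, -0.0, 117.9]
force: [-0.2, 1.1, -2.5]
grip_width: 0.0268
grasp_force: 45.0
```

Call:
drive_tool(
  angular=[
    [0,0,0],
    [0,0,0],
    [0,0,0],
    [0,0,0],
    [0,0,0],
    [0,0,0],
    [0,0,0],
    [0,0,0],
  ],
  delta_pos=[
    [0,0,0.05],
    [0,0,0.05],
    [0,0,0.05],
    [0,0,0.05],
    [0,0,0.05],
    [0,0,0.05],
    [0,0,0],
    [0,0,0],
  ],
  gripper=[2.2,2.2,2.2,2.2,2.2,2.2,2.2,2.2],
)

```text
time_s: 13.25
tool_pos: [0.5246, 0.0003, 0.168]
tool_rot: [179.9, -0.0, 117.9]
force: [-3.8, 0.2, 8.2]
grip_width: 0.0266
grasp_force: 45.0
```

Call:
drive_tool(
  angular=[
    [0,0,0],
    [0,0,0],
    [0,0,0],
    [0,0,0],
    [0,0,0],
    [0,0,0],
    [0,0,0],
    [0,0,0],
  ],
  delta_pos=[
    [0,0,0.05],
    [0,0,0.05],
    [0,0,0.05],
    [0,0,0.05],
    [0,0,0.05],
    [0,0,0.05],
    [0,0,0],
    [0,0,0],
  ],
  gripper=[2.2,2.2,2.2,2.2,2.2,2.2,2.2,2.2],
)

```text
time_s: 14.05
tool_pos: [0.5247, 0.0002, 0.1662]
tool_rot: [179.9, -0.0, 117.9]
force: [-5.9, 0.1, 15.3]
grip_width: 0.0268
grasp_force: 45.0
```

Call:
drive_tool(
  angular=[
    [0,0,0],
    [0,0,0],
    [0,0,0],
    [0,0,0],
    [0,0,0],
    [0,0,0],
    [0,0,0],
  ],
  delta_pos=[
    [0,0,0.05],
    [0,0,0.05],
    [0,0,0.05],
    [0,0,0.05],
    [0,0,0.05],
    [0,0,0],
    [0,0,0],
  ],
  gripper=[2.2,2.2,2.2,2.2,2.2,2.2,2.2],
)

```text
time_s: 14.75
tool_pos: [0.5247, 0.0003, 0.1637]
tool_rot: [179.9, -0.1, 117.9]
force: [-5.8, 0.1, 15.6]
grip_width: 0.0269
grasp_force: 45.0
```

Force holds steady at 15.6 N while it moves the full step, so the seal is sliding.

Call:
drive_tool(
  angular=[
    [0,0,0],
    [0,0,0],
    [0,0,0],
    [0,0,0],
    [0,0,0],
    [0,0,0],
  ],
  delta_pos=[
    [0,0,0.05],
    [0,0,0.05],
    [0,0,0.05],
    [0,0,0.05],
    [0,0,0],
    [0,0,0],
  ],
  gripper=[2.2,2.2,2.2,2.2,2.2,2.2],
)

```text
time_s: 15.35
tool_pos: [0.5247, 0.0004, 0.1618]
tool_rot: [179.9, -0.1, 117.9]
force: [-6.9, 0.5, 16.8]
grip_width: 0.0268
grasp_force: 45.0
```

Call:
drive_tool(
  angular=[
    [0,0,0],
    [0,0,0],
    [0,0,0],
    [0,0,0],
  ],
  delta_pos=[
    [0,0,0.05],
    [0,0,0.05],
    [0,0,0],
    [0,0,0],
  ],
  gripper=[2.2,2.2,2.2,2.2],
)

```text
time_s: 15.75
tool_pos: [0.5247, 0.0004, 0.1615]
tool_rot: [179.9, -0.1, 117.9]
force: [-9.3, 0.6, 21.4]
grip_width: 0.0266
grasp_force: 45.0
```

Call:
drive_tool(
  angular=[
    [0,0,0],
    [0,0,0],
    [0,0,0],
    [0,0,0],
  ],
  delta_pos=[
    [0,0,0.05],
    [0,0,0.03],
    [0,0,0],
    [0,0,0],
  ],
  gripper=[2.2,2.2,2.2,2.2],
)

```text
time_s: 16.15
tool_pos: [0.5247, 0.0004, 0.1615]
tool_rot: [179.9, -0.1, 117.9]
force: [-11.0, 0.5, 25.7]
grip_width: 0.0271
grasp_force: 45.0
```

Home: z stays at 0.1615 (expected 0.1618) while the force rises to 26 N. I'll unload, release and rise.

Call:
drive_tool(
  angular=[
    [0,0,0],
    [0,0,0],
    [0,0,0],
    [0,0,0],
    [0,0,0],
    [0,0,0],
    [0,0,0],
    [0,0,0],
    [0,0,0],
    [0,0,0],
    [0,0,0],
    [0,0,0],
    [0,0,0],
    [0,0,0],
  ],
  delta_pos=[
    [0,0,-0.1],
    [0,0,-0.1],
    [0,0,-0.1],
    [0,0,0],
    [0,0,0],
    [0,0,0],
    [0,0,0],
    [0,0,0],
    [0,0,-0.5],
    [0,0,-2],
    [0,0,-3],
    [0,0,-3],
    [0,0,0],
    [0,0,0],
  ],
  gripper=[2.2,2.2,2.2,2.2,5,5,5,5,5,5,5,5,5,5],
)

```text
time_s: 17.55
tool_pos: [0.5247, 0.0003, 0.2459]
tool_rot: [179.9, 0.0, 117.9]
force: [-0.6, -0.1, -0.4]
grip_width: 0.0502
grasp_force: 0.0
```

Run:
```python
from h import *
s=eyes.read_camera('side');save(s,'s5.png',(200,160,300,235),8);togo([[.5243,.0005,.205]])
f=lambda q:np.round((proj(s,q)-[200,160])*8)
for z in(.14,.145,.165):print(z,f([.5243,.0005,z]))
```

```text
t 17.6 tcp [5.241e-01 3.000e-04 2.449e-01] [-1.7998e+02 -2.0000e-02  1.1791e+02] F [-0.5 -0.6  0.3] grip 0.049856959877599756 0.0
delta tool cm [0.   0.03 3.99]
0.14 [398. 362.]
0.145 [397. 348.]
0.165 [395. 289.]
```

View pics/s5.png

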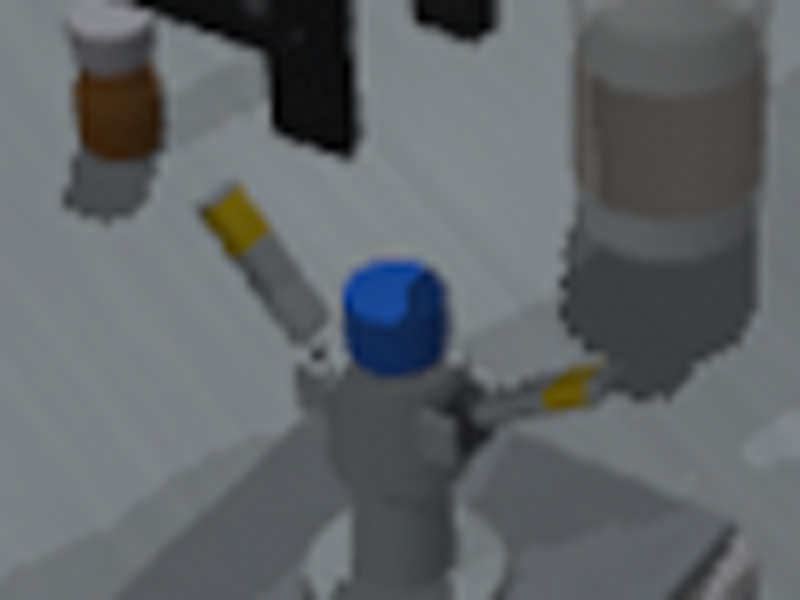

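The head top sits at crop (395,289), exactly where z = 165 mm projects, so the plug is home. Both arms are still raised. I'll turn a quarter and open over the arms.

Call:
drive_tool(
  angular=[
    [0,0,0.1428],
    [0,0,0.1428],
    [0,0,0.1428],
    [0,0,0.1428],
    [0,0,0.1428],
    [0,0,0.1428],
    [0,0,0.1428],
    [0,0,0.1428],
    [0,0,0.1428],
    [0,0,0.1428],
    [0,0,0.1428],
    [0,0,0],
    [0,0,0],
    [0,0,0],
    [0,0,0],
  ],
  delta_pos=[
    [0,0,0],
    [0,0,0],
    [0,0,0],
    [0,0,0],
    [0,0,0],
    [0,0,0],
    [0,0,0],
    [0,0,0],
    [0,0,0],
    [0,0,0],
    [0,0,0],
    [0,0,0],
    [0,0,0],
    [0,0,0],
    [0,0,0],
  ],
  gripper=[8.7,8.7,8.7,8.7,8.7,8.7,8.7,8.7,8.7,8.7,8.7,8.7,8.7,8.7,8.7],
  squeeze=15,
)

```text
time_s: 19.1
tool_pos: [0.5242, 0.0003, 0.245]
tool_rot: [-180.0, 0.0, 28.0]
force: [-0.5, 0.2, -0.6]
grip_width: 0.0872
grasp_force: 0.0
```

Run:
```python
from h import *
eyes.read_camera('top');togo([[.5243,.0003,.195]])
```

```text
t 19.15 tcp [5.243e-01 3.000e-04 2.451e-01] [-1.800e+02  1.000e-02  2.797e+01] F [-0.7  0.2 -0.2] grip 0.08669513899114012 0.0
delta tool cm [0.   0.   5.01]
```

Call:
drive_tool(
  angular=[
    [0,0,0],
    [0,0,0],
    [0,0,0],
    [0,0,0],
    [0,0,0],
    [0,0,0],
    [0,0,0],
    [0,0,0],
    [0,0,0],
    [0,0,0],
  ],
  delta_pos=[
    [0,0,2],
    [0,0,2],
    [0,0,1],
    [0,0,0.3],
    [0,0,0.3],
    [0,0,0.3],
    [0,0,0.3],
    [0,0,0.3],
    [0,0,0.3],
    [0,0,0],
  ],
  gripper=[8.7,8.7,8.7,8.7,8.7,8.7,8.7,8.7,8.7,8.7],
)

```text
time_s: 20.15
tool_pos: [0.525, 0.0003, 0.1775]
tool_rot: [180.0, -0.1, 27.9]
force: [1.3, 0.2, 2.0]
grip_width: 0.0868
grasp_force: 1.2
```

Run:
```python
from h import *
s=eyes.read_camera('side');save(s,'s6.png',(200,150,300,225),8);togo([[.5243,.0003,.114]])
```

```text
t 20.2 tcp [5.249e-01 3.000e-04 1.775e-01] [ 1.7997e+02 -8.0000e-02  2.7890e+01] F [ 1.7 -0.5  2.9] grip 0.08700131485920537 1.1965329386293888
delta tool cm [-0.06 -0.04  6.35]
```

View pics/s6.png

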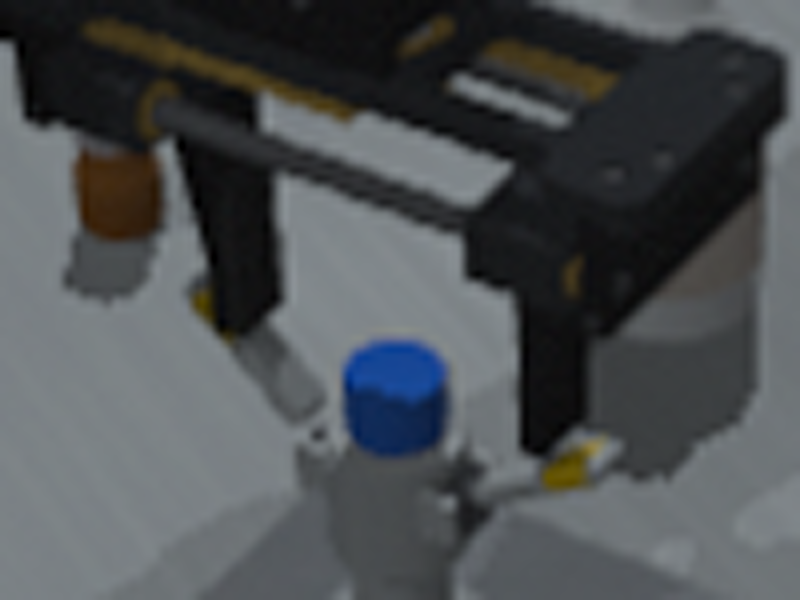

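The fingers sit on both arms, the left at crop (235,330) and the right at (550,450). I'll keep pressing straight down.

Call:
drive_tool(
  angular=[
    [0,0,0],
    [0,0,0],
    [0,0,0],
    [0,0,0],
    [0,0,0],
    [0,0,0],
    [0,0,0],
    [0,0,0],
    [0,0,0],
    [0,0,0],
    [0,0,0],
    [0,0,0],
  ],
  delta_pos=[
    [0,0,0.3],
    [0,0,0.3],
    [0,0,0.3],
    [0,0,0.3],
    [0,0,0.3],
    [0,0,0.3],
    [0,0,0.3],
    [0,0,0.3],
    [0,0,0.3],
    [0,0,0.3],
    [0,0,0],
    [0,0,0],
  ],
  gripper=[8.7,8.7,8.7,8.7,8.7,8.7,8.7,8.7,8.7,8.7,8.7,8.7],
)

```text
time_s: 21.4
tool_pos: [0.5253, 0.0007, 0.1483]
tool_rot: [180.0, -0.1, 27.9]
force: [-0.2, 0.4, 8.4]
grip_width: 0.0869
grasp_force: 4.3
```

Run:
```python
from h import *
togo([[.5243,.0003,.114]])
```

```text
t 21.4 tcp [0.5253 0.0007 0.1483] [ 1.7998e+02 -1.4000e-01  2.7920e+01] F [-0.2  0.4  8.4] grip 0.08693207866230976 4.336771667003632
delta tool cm [-0.12 -0.01  3.43]
```

Call:
drive_tool(
  angular=[
    [0,0,0],
    [0,0,0],
    [0,0,0],
    [0,0,0],
    [0,0,0],
    [0,0,0],
    [0,0,0],
    [0,0,0],
    [0,0,0],
    [0,0,0],
    [0,0,0],
  ],
  delta_pos=[
    [-0.05,0,0.3],
    [-0.05,0,0.3],
    [0,0,0.3],
    [0,0,0.3],
    [0,0,0.3],
    [0,0,0.3],
    [0,0,0.3],
    [0,0,0.3],
    [0,0,0.2],
    [0,0,0],
    [0,0,0],
  ],
  gripper=[8.7,8.7,8.7,8.7,8.7,8.7,8.7,8.7,8.7,8.7,8.7],
)

```text
time_s: 22.5
tool_pos: [0.5247, 0.0005, 0.1222]
tool_rot: [180.0, -0.2, 27.9]
force: [1.9, 1.3, 7.8]
grip_width: 0.0866
grasp_force: 3.5
```

Run:
```python
from h import *
s=eyes.read_camera('side');save(s,'s7.png',(190,150,310,240),6.6);togo([[.5243,.0003,.114]])
```

```text
t 22.55 tcp [5.247e-01 5.000e-04 1.221e-01] [ 1.7998e+02 -1.6000e-01  2.7940e+01] F [0.9 2.  7.4] grip 0.08696174576234073 3.4855044074356556
delta tool cm [-0.04 -0.    0.81]
```

View pics/s7.png

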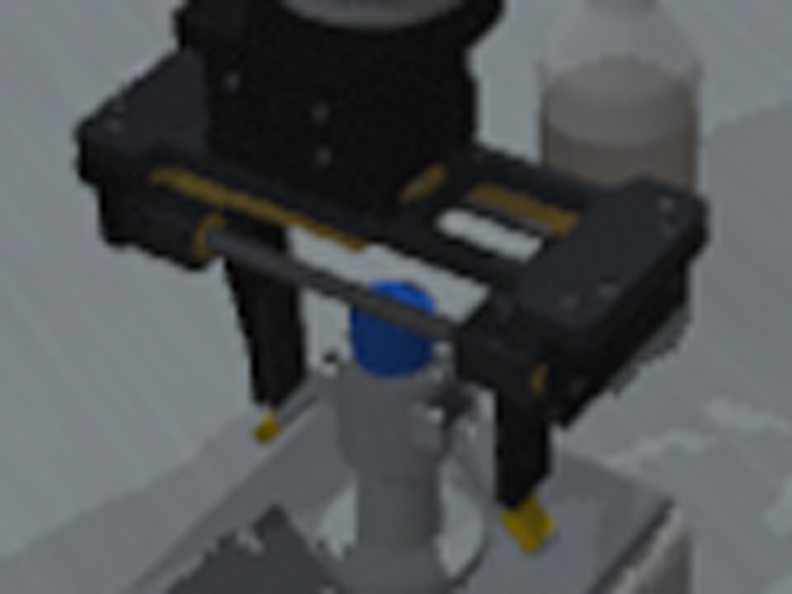

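Both arms are equally far down, with yellow ends at crop (265,430) and (528,520), and the blue head is clear of the body. A little lower, then I'll close slowly.

Call:
drive_tool(
  angular=[
    [0,0,0],
    [0,0,0],
    [0,0,0],
    [0,0,0],
    [0,0,0],
    [0,0,0],
  ],
  delta_pos=[
    [-0.03,0,0.2],
    [0,0,0.2],
    [0,0,0.2],
    [0,0,0.1],
    [0,0,0],
    [0,0,0],
  ],
  gripper=[8.7,8.7,8.7,8.7,8.7,8.7],
)

```text
time_s: 23.15
tool_pos: [0.524, 0.0003, 0.1148]
tool_rot: [180.0, -0.1, 27.9]
force: [1.0, 0.6, 7.6]
grip_width: 0.0873
grasp_force: 3.2
```

Run:
```python
from h import *
togo([[.5243,.0003,.114]])
```

```text
t 23.15 tcp [5.240e-01 3.000e-04 1.148e-01] [ 1.7999e+02 -1.1000e-01  2.7940e+01] F [1.  0.6 7.6] grip 0.08727265731480909 3.179629845544696
delta tool cm [0.03 0.01 0.08]
```

Call:
drive_tool(
  angular=[
    [0,0,0],
    [0,0,0],
    [0,0,0],
    [0,0,0],
    [0,0,0],
    [0,0,0],
    [0,0,0],
    [0,0,0],
    [0,0,0],
    [0,0,0],
    [0,0,0],
    [0,0,0],
    [0,0,0],
    [0,0,0],
    [0,0,0],
  ],
  delta_pos=[
    [0,0,0],
    [0,0,0],
    [0,0,0],
    [0,0,0],
    [0,0,0],
    [0,0,0],
    [0,0,0],
    [0,0,0],
    [0,0,0],
    [0,0,0],
    [0,0,0],
    [0,0,0],
    [0,0,0],
    [0,0,0],
    [0,0,0],
  ],
  gripper=[8.5,8.3,8.1,7.9,7.7,7.5,7.3,7.1,6.9,6.7,6.5,6.3,6.1,5.9,5.9],
  squeeze=12,
)

```text
time_s: 24.65
tool_pos: [0.5224, -0.0003, 0.1138]
tool_rot: [-180.0, 0.1, 27.9]
force: [-2.8, 0.6, -4.2]
grip_width: 0.0593
grasp_force: 5.4
```

Run:
```python
from h import *
togo([[.5243,.0003,.114]])
```

```text
t 24.65 tcp [ 5.224e-01 -3.000e-04  1.138e-01] [-1.7995e+02  9.0000e-02  2.7900e+01] F [-2.8  0.6 -4.2] grip 0.05929402350819193 5.424495676998049
delta tool cm [ 0.2   0.03 -0.02]
```

Call:
drive_tool(
  angular=[
    [0,0,0],
    [0,0,0],
    [0,0,0],
    [0,0,0],
    [0,0,0],
    [0,0,0],
    [0,0,0],
  ],
  delta_pos=[
    [0.1,0,0],
    [0,0,0],
    [0,0,0],
    [0,0,0],
    [0,0,0],
    [0,0,0],
    [0,0,0],
  ],
  gripper=[5.8,5.7,5.6,5.5,5.4,5.3,5.3],
  squeeze=15,
)

```text
time_s: 25.35
tool_pos: [0.5221, 0.0006, 0.1136]
tool_rot: [-179.8, 0.2, 27.9]
force: [-6.5, 0.7, -2.9]
grip_width: 0.057
grasp_force: 14.5
```

Run:
```python
from h import *
togo([[.5243,.0003,.114]])
s=eyes.read_camera('side');save(s,'s8.png',(190,150,310,240),6.6)
```

```text
t 25.35 tcp [0.5221 0.0006 0.1136] [-179.84    0.22   27.94] F [-6.5  0.7 -2.9] grip 0.057020663707003705 14.533507525920868
delta tool cm [ 0.18  0.13 -0.04]
```

View pics/s8.png

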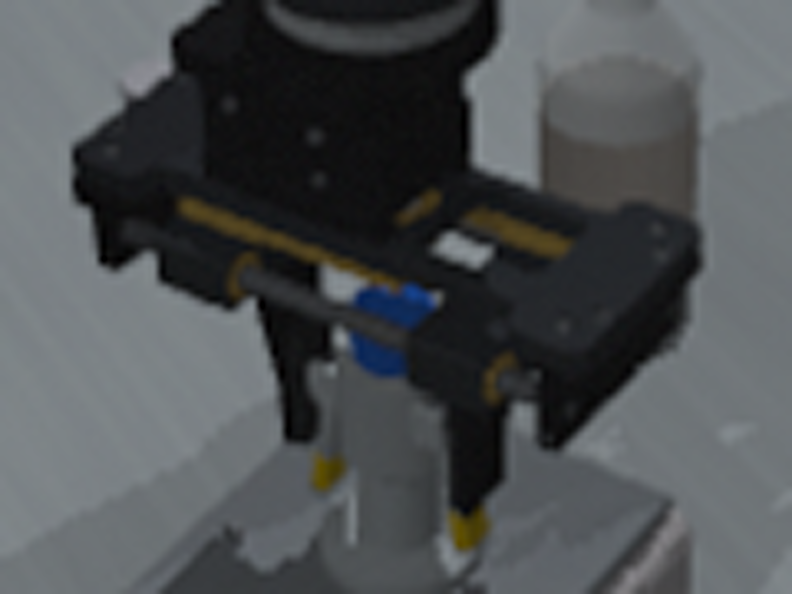

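The fingers have closed both arms against the coupler, yellow ends at crop (327,470) and (467,530). I'll give a slightly firmer, re-centred press to make sure both are at their stops.

Call:
drive_tool(
  angular=[
    [0,0,0],
    [0,0,0],
    [0,0,0],
    [0,0,0],
    [0,0,0],
  ],
  delta_pos=[
    [0.1,0.05,0],
    [0,0,0],
    [0,0,0],
    [0,0,0],
    [0,0,0],
  ],
  gripper=[5.2,5.2,5.2,5.2,5.2],
  squeeze=19,
)

```text
time_s: 25.9
tool_pos: [0.5221, 0.0006, 0.1135]
tool_rot: [-179.8, 0.3, 27.9]
force: [-8.3, 0.3, 0.5]
grip_width: 0.0566
grasp_force: 18.7
```

Call:
drive_tool(
  angular=[
    [0,0,0],
    [0,0,0],
    [0,0,0],
    [0,0,0],
    [0,0,0],
    [0,0,0],
    [0,0,0],
    [0,0,0],
    [0,0,0],
    [0,0,0],
    [0,0,0],
    [0,0,0],
    [0,0,0],
    [0,0,0],
    [0,0,0],
    [0,0,0],
  ],
  delta_pos=[
    [-0.1,0,-0.1],
    [0,0,0],
    [0,0,0],
    [0,0,0],
    [0,0,0],
    [0,0,-0.5],
    [0,0,-1],
    [0,0,-3],
    [0,0,-4],
    [0,0,-4],
    [-4,0,-3],
    [-4,0,0],
    [-4,0,0],
    [0,4,0],
    [0,4,0],
    [0,0,0],
  ],
  gripper=[8.7,8.7,8.7,8.7,8.7,8.7,8.7,8.7,8.7,8.7,8.7,8.7,8.7,8.7,8.7,8.7],
)

```text
time_s: 27.5
tool_pos: [0.4565, -0.1326, 0.2719]
tool_rot: [179.8, -0.2, 27.4]
force: [0.9, -0.6, -0.2]
grip_width: 0.0865
grasp_force: 0.0
```

Run:
```python
from h import *
togo([])
t=eyes.read_camera('top');s=eyes.read_camera('side')
a=t['pixels'][205:280,212:312,::-1];b=s['pixels'][160:235,200:300,::-1]
cv2.imwrite('pics/f.png',cv2.resize(np.hstack([a,b]),None,fx=4,fy=4,interpolation=cv2.INTER_CUBIC))
yb=blob(t,(12,80,50),(38,255,255),(220,215,310,275));ys=blob(s,(12,80,50),(38,255,255),(215,175,285,240));print(yb,ys)
r=np.radians(27.9);ey=np.array([-np.sin(r),np.cos(r),0])
for sg in(1,-1):
  for a in(80,70):
    P=np.array([.5243,.0003,.131])+sg*ey*(.02+.048*np.cos(np.radians(a)))-[0,0,.048*np.sin(np.radians(a))]
    print(sg,a,'top',proj(t,P),'side',proj(s,P))
```

```text
t 27.5 tcp [ 0.4565 -0.1326  0.2719] [ 1.7982e+02 -1.6000e-01  2.7430e+01] F [ 0.9 -0.6 -0.2] grip 0.08651572820000189 0.0
[] [(17, [239.2, 220.9], [237, 219, 5, 5]), (29, [260.6, 229.2], [258, 226, 6, 7])]
1 80 top [251.68709354 252.38576182] side [240.31609253 220.35220612]
1 70 top [248.21663106 254.20604645] side [237.33003834 218.37649783]
-1 80 top [275.41873264 239.6722416 ] side [261.44305353 229.40014067]
-1 70 top [278.78995023 237.82746855] side [264.52321375 230.00083696]
```

View pics/f.png

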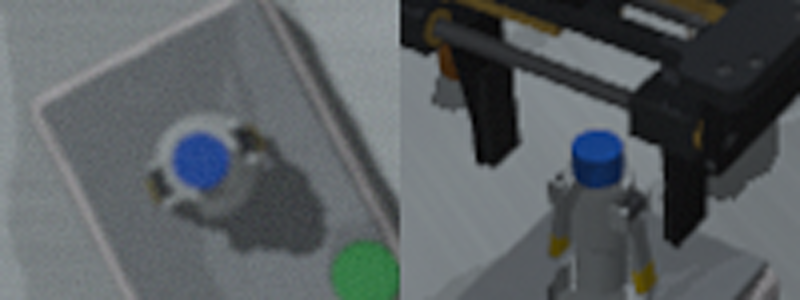

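Both arms are down at the 80° stop: side-view yellow ends at (239,221) and (261,229), against predicted (240,220) and (261,229). The plug is seated and the gripper is clear, so I'm handing in.

```bash
python3 -c "
from cell import env
print(env.sign_off())"
```

```text
the job is handed in; nothing more can be done
None
```

The plug is pressed home (26 N at most), both cam arms went down together to their stops, and the job was handed in at about 28 s with the gripper clear and the jar, vial, bottle and dish untouched.

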